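# Set the inflator's pull-to-turn selector to the canister's port

## Robot

A 6-joint arm with a two-finger parallel gripper is mounted at the origin on the work surface. World frame = base frame: x ahead of the robot, y to its left, z up, the work surface at z = 0. Lengths are in mm, angles in degrees, forces in N, time in s.
With the tool pointing down it reaches from about 350 to 850 mm from the base axis. Payload 8.1 kg.
Tool frame: the origin (TCP) lies midway between the tips of the shut fingers; the grasp point (between the pads) lies 19 mm behind it (hold_point_z is the distance from the TCP to the grasp point, in mm); z points along the fingers, y is the direction in which the jaws open and shut (so a half turn about z gives the same grasp; the last joint's range is limited). The gripper opens to 85 mm and grips with 20 to 120 N. Pads are 22 mm wide; open, the fingers measure 114 mm over their backs; the gripper's body (76 mm by 85 mm) begins 54 mm behind the grasp point. The pads swing forward as they close: fully open they stand 13 mm farther back than shut.
Start: joints at [-80.695, 7.471, 85.268, -0, 87.261, -4.893], TCP at [147.183, -581.672, 191.292] pointing down, gripper open.
Joint ranges: [-169.43, 169.43], [-51.17, 129.36], [1.28, 143.12], [-76.62, 256.62], [0, 156.53], [-152.29, 152.29]. Speed limits (degrees/s): [136.94, 136.94, 159.86, 180, 180, 180].

## Interface

Orientations are given as [roll, pitch, yaw] about the fixed x, y, z axes, in that order (R = Rz(yaw) Ry(pitch) Rx(roll)).
In Python, from bench import sense, snapshot, camera_params, hand_in, hold_point_z gives the robot as it stands.
- The arm moves only by the tool servo_tool, never from a script. Its argument "motion" is a list of rows, each a list of 7 numbers: the finger opening in mm, from 0 to 85.4, then the shift along the tool's x, y, z in mm, then the turn, a rotation vector about the tool's x, y, z in rad. A call has 1 to 10 rows; each row shifts and turns the pose as measured when the row begins, along the tool's axes as they then stand; what a row does not reach is not made up. A row lasts 1/10 s, in which the tool goes at most 50 mm and 8.59 degrees, less where a joint would pass 70% of its speed; a pose out of reach is approached as far as the arm can. A call with a gripper value outside its range is refused whole. The fingers move at their own pace and stop on an object; "force" is the grip in N (left out, the last holds). Time passes only in rows, so rows that do not move let the fingers close. It gives the time, the measured TCP pose, the force and the opening at its end, in the units of the state.
- sense(): the state, without advancing time (a new reading comes with each control period).
- snapshot(name): name is "scene" or "side" or "wrist"; returns the picture (400x640x3 uint8, blue, green, red); there is no depth.
- camera_params(name): a dict with "fx", "fy", "cx", "cy" (pixels), "R" (3x3) and "t" (3): a world point X has camera coordinates R X + t; the wrist camera has in their place "tool_from_camera" (4x4, takes a point from camera to tool coordinates, whose origin is the TCP and whose axes are the flange's). Camera axes: x right, y down, z forward; pixel columns grow to the right and rows downward; lengths in mm; the calibration is good to about 2 mm. A picture is of the moment at which its call begins: read the wrist's pose just before it. camera_params takes no time and is no camera call.
- hand_in(): hands the job in, once; it reports no verdict.
The state is a dict: "time": time; "joint_pos": joint angles; "qd": joint speeds; "joint_efforts": joint torques, N m; "tool_pos": TCP position; "tcp_rot": TCP orientation; "ft_force": force on the tool from outside, world axes, zero at the start; "wrist_torque": the same for the moment, N m; "finger_gap": finger opening in mm.
Only numpy, scipy, OpenCV 4.12 (cv2) and the standard library are available. Lean on these libraries where they do the work, as an engineer would, in place of code of your own. Each camera call takes 0.05 s, during which the arm holds its last target. There are 200 camera calls.

## Task

Set the tyre inflator's selector to the side where the round ribbed canister stands: pull the sprung knob up out of its parking bay, turn it towards the canister, and feel for the narrow notch on that side so that the pointer drops fully home in it. Never force the pointer against the notched ring. Let go of the knob and leave the things that lie in the tray where they are.

Things in the scene. Friction and masses are not known exactly. Their poses are not given: they have to be found in the camera images.
- kit: dark moulded tray 240 (x) x 380 (y) x 40 mm high, 5 mm floor and walls, fixed to the table; origin at the centre of its underside, on the table; z up. In its middle the grey inflator housing, 110 x 130 mm, top 69 mm above the table; on it a steel disc of 48 mm radius (top at 74 mm) with the notched ring, and the knob
- ring_mid (a point): middle of the notched steel ring, on the knob's axis, at the height of its top face, the land (84 mm above the table). Radii 34 to 44 mm. Its gaps lie on the kit's +x half, over 8 mm deep: a wide parking bay about the +x direction and, towards +y and -y, one narrow notch each, 9 mm wide. It does not turn in use
- ring_edge (a point): point on the ring's top rim 44 mm from the axis, in the kit's +x direction. The ring is clamped up to 0.24 rad askew, either way, and this is not measured: each notch lies anywhere from 0.84 to 1.32 rad from this direction (2.16 rad between the two), and the bay's two edges lie 0.22 to 0.70 rad from it. Between bay and notch and 0.4 rad past the notch the land is flat
- stem: fixed stem of the selector on the kit's middle: its origin is on the vertical knob axis, 74 mm above the table; x along the kit's x, z up. It carries the moving knob
- grip (a point): point to grip on the knob: on its axis, 114 mm above the table when the knob is fully down. The knob is a black upright bar 14 mm thick, 46 mm long, 38 mm high (92 to 130 mm above the table when down) on a round hub of 16 mm radius (76 to 92 mm). The point's x axis runs along the bar, towards the pointer
- nose (a point): outer end of the pointer, a level square steel bar, 6 x 6 mm, that sticks out of the hub below the knob's bar, parallel to it, to 53 mm from the axis, over the ring. It is 79 mm above the table when fully down (its underside then 8 mm below the land) and 87 mm when it lies on the land
- lifter (a joint): how far the knob is pulled up, m: 0 fully down (home in the bay or a notch), about 0.007 to 0.008 when the pointer lies on the land, 0.016 end of travel. A spring pulls it down with about 6 N at 0 and 10 N at 0.010; let go, it drops home in under 0.2 s
- selector (a joint): angle of the knob, rad: 0 with the pointer along the kit's +x; positive is counterclockwise from above, towards the kit's +y side; stops at -1.5 and 1.5. It starts in the parking bay, between -0.1 and 0.1. It turns easily, except that the pointer rubs on the land under the spring
- canister: round ribbed dark-grey canister, 84 mm across, 58 mm high, with a white spout of 20 mm on top; loose, stands in the tray's bay on the kit's +y or -y side of the housing; origin at the centre of its underside. Its side is the side to select
- case: square dark case 70 x 70 x 44 mm, loose, in the tray's other bay; origin at the centre of its underside. Leave it
- tow_eye: steel tow eye, 130 mm long, lying in the tray's -x side. Leave it
- socket: steel wheel socket, 28 mm across, 45 mm high, standing in the tray's +x side. Leave it
There are look-alikes about, which are no part of the job. Leave any orange look-alike of the canister alone.

How it is judged (in metres and radians):
On the way:
1. the knob is pulled up until its pointer is clear of the parking bay, before it is turned away (value of joint lifter above 0.0072 m and value of joint selector between -0.7 and 0.7 rad), for 0.1 s.
At the end, for the whole second after the job is handed in: the knob's pointer is home in the narrow notch on the side where the round canister stands (knob within 2 mm of fully down and turned more than 0.70 rad towards the canister), released and at rest, with the canister standing in its bay (value of joint lifter below 0.002 m and ((y of canister in the frame of kit above 0 m and value of joint selector above 0.7 rad) or (y of canister in the frame of kit below 0 m and value of joint selector below -0.7 rad)) and velocity of joint selector between -0.05 and 0.05 rad/s and linear speed of canister below 0.02 m/s); the robot touches nothing.
It fails at once if the pointer is forced: more than 30 N between the knob's pointer and the notched ring (contact force between stem and kit above 30 N).
It fails at once if the canister is tipped by more than 0.3 rad (angle between canister's own z axis and vertical above 0.3 rad).
It fails at once if one of the loose things in the tray is moved by more than 20 mm (distance of any of canister, case, tow_eye, socket from where it was at the start of the episode above 0.02 m).
It also fails if it takes over 51 s, if anything falls off the work surface, if the arm or the gripper's body presses on something with over 40 N, if the wrist force passes 120 N, or if a joint passes its speed limit or range.

## Working session

There is one attempt and no reset: what is moved stays moved. The work goes in short steps, Python scripts to look and compute and a tool call to move; the robot and the scene stay as the last step left them, time stands still between calls to the robot, and variables do not carry over. Pictures are saved under pics/ and viewed, about 8 in all and at most 12, crops included, and the job is handed in when it is done.

Besides the shell and the picture viewer there is one more tool, called after ">>>" as name(argument=value, ...), one argument or row to a line, values as JSON. servo_tool: Moves the arm, as the interface text tells. Its arguments: {"type":"object","properties":{"motion":{"type":"array"},"force":{"type":"number"}},"required":["motion"]}

```bash
mkdir -p pics; python3 - <<'E'
from bench import *
import cv2
s=sense();print(s)
print(hold_point_z)
for n in("scene","side"):
    cv2.imwrite(f"pics/{n}0.png",snapshot(n));print(n,camera_params(n))
print(camera_params("wrist"))
E
```

```text
{'time': 0.0, 'joint_pos': array([-8.06955709e+01,  7.51386182e+00,  8.53316044e+01,  3.25998661e-04,
        8.72602535e+01, -4.89436879e+00]), 'qd': array([-0.10233104,  0.03091201,  0.01950502, -0.04944826,  0.0344917 ,
       -0.04616104]), 'joint_efforts': array([-4.37264898e-03, -5.69396996e+01, -5.00562394e+01, -5.22130304e-04,
        1.48047408e-02,  4.47304990e-05]), 'tool_pos': array([ 147.08053515, -581.04321318,  190.23519756]), 'tcp_rot': array([-1.79894694e+02, -9.34430806e-03,  1.41987734e+01]), 'ft_force': array([ 0.02574146,  0.28473728, -0.12874155]), 'wrist_torque': array([-0.02191873, -0.0273283 , -0.01465159]), 'finger_gap': 85.65303742463455}
18.700000000000003
scene {'fx': 492.8519981008664, 'fy': 492.8519981008664, 'cx': 332.666763882679, 'cy': 195.36771801827118, 'R': array([[ 0.72869692,  0.6847289 ,  0.01213   ],
       [ 0.58436443, -0.61245691, -0.53236712],
       [-0.35709805,  0.39502262, -0.84642667]]), 't': array([-356.86583804, -309.24637942, 1546.4732076 ])}
side {'fx': 506.0502155084124, 'fy': 506.0502155084124, 'cx': 316.1956573098915, 'cy': 198.78361950098807, 'R': array([[-0.90111126, -0.43339882,  0.01280461],
       [-0.29601185,  0.59334444, -0.74854483],
       [ 0.31682091, -0.67831249, -0.66296054]]), 't': array([ 484.08379562,  270.21127927, 1057.91389253])}
{'fx': 303.25720653784765, 'fy': 303.25720653784765, 'cx': 318.1014275128666, 'cy': 203.1173008863736, 'tool_from_camera': array([[-6.16774074e-05, -9.59092829e-01, -2.83091755e-01,
         7.23536888e+01],
       [ 9.99999992e-01, -2.81575045e-05, -1.22475295e-04,
         1.04629696e+00],
       [ 1.09494020e-04, -2.83091761e-01,  9.59092823e-01,
        -1.83539794e+02],
       [ 0.00000000e+00,  0.00000000e+00,  0.00000000e+00,
         1.00000000e+00]])}
```

View pics/scene0.png

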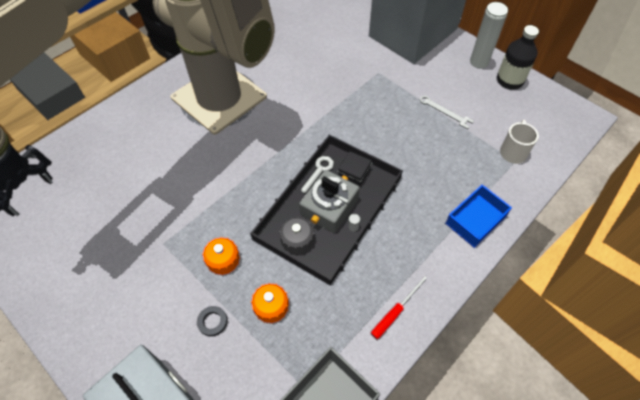

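View pics/side0.png

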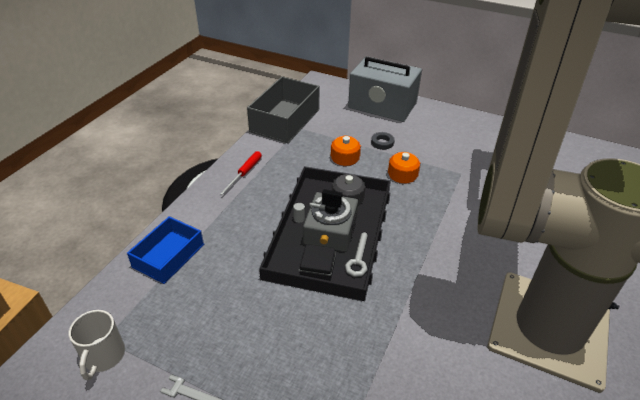

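Look-alikes: dark canister in the tray at scene (296,234), orange ones at (220,255) and (270,302), and the case at (350,165). I choose the dark one at (296,234). I'll check it in a close crop that also serves for the pose.

```bash
python3 - <<'E'
import cv2,numpy as np
a=cv2.imread("pics/scene0.png")[130:290,245:410]; b=cv2.imread("pics/side0.png")[160:300,255:395]
a=cv2.resize(a,None,fx=4.5,fy=3.7,interpolation=cv2.INTER_CUBIC)
a=cv2.resize(cv2.imread("pics/scene0.png")[130:285,245:410],(660,620)[:2],interpolation=cv2.INTER_CUBIC)[:600]
cv2.imwrite("pics/c1.png",a)
cv2.imwrite("pics/c2.png",cv2.resize(b,None,fx=4,fy=4,interpolation=cv2.INTER_CUBIC))
E
```

```text
(no output)
```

View pics/c1.png

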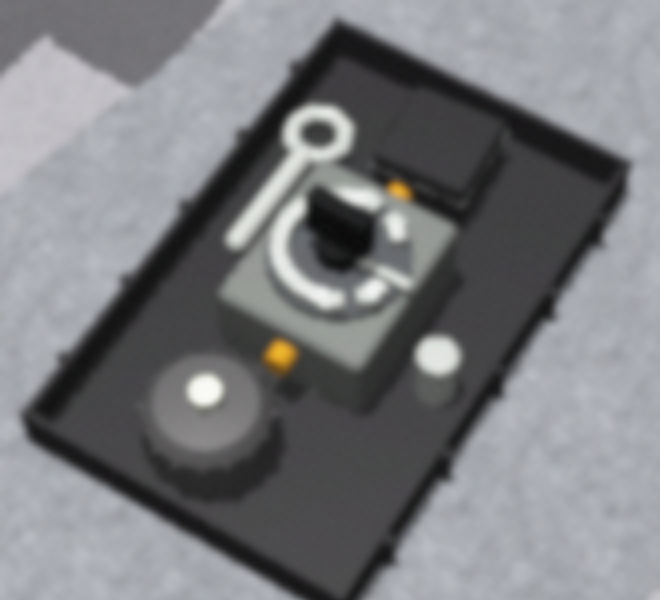

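View pics/c2.png

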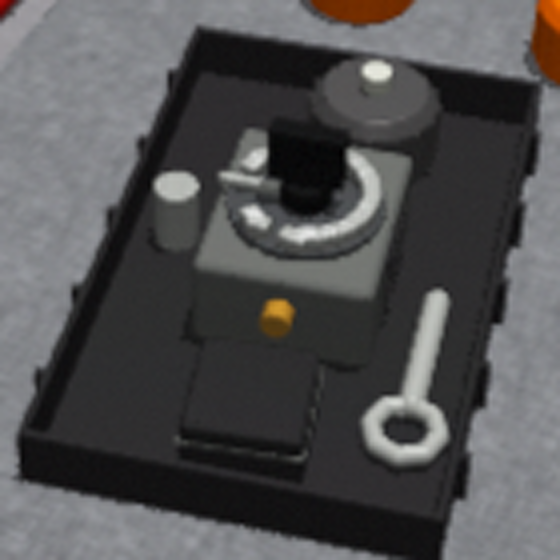

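Crop 1 confirms the dark ribbed canister with the white spout (crop px 205,390) in the tray bay opposite the case. The socket (438,357) marks +x, which puts the canister on kit -y. The pointer tip is at (410,288) in crop 1 and (220,178) in crop 2.

```bash
cat >u.py <<'E'
import numpy as np
from bench import *
from scipy.optimize import least_squares
def proj(n,X):
    c=camera_params(n);p=np.atleast_2d(X)@c['R'].T+c['t']
    return np.c_[c['fx']*p[:,0]/p[:,2]+c['cx'],c['fy']*p[:,1]/p[:,2]+c['cy']]
E
python3 - <<'E'
from u import *
S=np.array([[28,418],[340,22],[628,168]])/4+[245,130]
D=np.array([[200,30],[540,88],[20,435],[445,522]])/4+[255,160]
SK=np.array([[-120,-190,40],[-120,190,40],[120,190,40]]);DK=np.array([[120,-190,40],[-120,-190,40],[120,190,40],[-120,190,40]])
def T(p,K):
    c,s=np.cos(p[2]),np.sin(p[2]);return K@np.array([[c,-s,0],[s,c,0],[0,0,1]]).T+[p[0],p[1],0]
f=lambda p:np.r_[proj("scene",T(p,SK))-S,proj("side",T(p,DK))-D].ravel()
r=least_squares(f,[450,-200,0.]);print(r.x,np.degrees(r.x[2]),r.fun.reshape(-1,2).round(1))
ns,nd=np.array([410,288])/4+[245,130],np.array([220,178])/4+[255,160]
g=lambda q:np.r_[proj("scene",T(r.x,np.array([53*np.cos(q[0]),53*np.sin(q[0]),80]))).ravel()-ns,proj("side",T(r.x,np.array([53*np.cos(q[0]),53*np.sin(q[0]),80]))).ravel()-nd]
q=least_squares(g,[0.]);print(q.x,q.fun)
for n,o in(("scene",[245,130]),("side",[255,160])): print(n,(proj(n,T(r.x,np.array([[0,0,130],[23,0,130],[-23,0,130],[0,0,84]])))-o)*4)
s=sense();print(s['tool_pos'],s['tcp_rot'])
E
```

```text
[ 5.26842495e+02 -5.53556976e+01  2.02976845e-01] 11.62971653744015 [[-3.1 -2.1]
 [-1.9 -2.2]
 [ 0.1 -2.5]
 [-2.  -1.6]
 [-0.4 -1.9]
 [-2.  -0.8]
 [-1.1 -0.7]]
[-0.00968901] [-1.0866897  -1.09365946 -0.83152132 -0.66166381]
scene [[335.74356773 202.50542651]
 [367.31853912 218.88609216]
 [304.48690156 186.28989329]
 [335.33345024 242.47267529]]
side [[305.00960367 127.77753175]
 [266.54154879 121.15099004]
 [343.73968944 134.44921113]
 [302.49945158 186.22983586]]
[ 147.09166097 -581.11714742  190.35372712] [-1.79905297e+02 -8.91050228e-03  1.41961917e+01]
```

>>> servo_tool(
  motion=[
    [85, 35.5, -30, -4, 0, 0, 0],
    [85, 35.5, -30, -4, 0, 0, 0],
    [85, 35.5, -30, -4, 0, 0, 0],
    [85, 35.5, -30, -4, 0, 0, 0],
    [85, 35.5, -30, -4, 0, 0, 0],
    [85, 35.5, -30, -4, 0, 0, 0],
    [85, 35.5, -30, -4, 0, 0, 0],
    [85, 35.5, -30, -4, 0, 0, 0],
    [85, 35.5, -30, -4, 0, 0, 0],
    [85, 35.5, -30, -4, 0, 0, 0],
  ],
)

```text
time: 1.1
tool_pos: [421.8, -191.1, 226.3]
tcp_rot: [-179.4, 0.1, 13.6]
ft_force: [0.3, -1.6, 0.1]
finger_gap: 85.4
```

>>> servo_tool(
  motion=[
    [85, 0, 0, 0, 0, 0, -0.148],
    [85, 0, 0, 0, 0, 0, -0.148],
    [85, 0, 0, 0, 0, 0, -0.148],
    [85, 0, 0, 0, 0, 0, -0.148],
    [85, 0, 0, 0, 0, 0, -0.148],
    [85, 0, 0, 0, 0, 0, -0.148],
    [85, 0, 0, 0, 0, 0, -0.148],
    [85, 0, 0, 0, 0, 0, -0.148],
    [85, 0, 0, 0, 0, 0, -0.148],
    [85, 0, 0, 0, 0, 0, -0.148],
  ],
)

```text
time: 2.1
tool_pos: [423.6, -181.6, 222.8]
tcp_rot: [-179.6, -1.0, 99.7]
ft_force: [0.5, 0.5, 0.6]
finger_gap: 85.3
```

>>> servo_tool(
  motion=[
    [85, 0, 0, 0, 0, 0, -0.148],
    [85, 0, 0, 0, 0, 0, -0.148],
    [85, 0, 0, 0, 0, 0, -0.148],
    [85, 0, 0, 0, 0, 0, -0.148],
    [85, 0, 0, 0, 0, 0, -0.148],
    [85, 0, 0, 0, 0, 0, -0.148],
    [85, 0, 0, 0, 0, 0, -0.148],
    [85, 0, 0, 0, 0, 0, -0.148],
    [85, 0, 0, 0, 0, 0, -0.148],
    [85, 0, 0, 0, 0, 0, -0.148],
  ],
)

```text
time: 3.1
tool_pos: [420.7, -179.9, 218.0]
tcp_rot: [178.8, -0.9, -174.3]
ft_force: [-0.1, 0.1, -0.8]
finger_gap: 84.8
```

>>> servo_tool(
  motion=[
    [85, -30, 28.5, -3, 0, 0, 0],
    [85, -30, 28.5, -3, 0, 0, 0],
    [85, -30, 28.5, -3, 0, 0, 0],
    [85, -30, 28.5, -3, 0, 0, 0],
    [85, 0, 0, 0, 0, 0, -0.1],
    [85, 0, 0, 0, 0, 0, 0],
    [85, 0, 0, 0, 0, 0, 0],
  ],
)

```text
time: 3.8
tool_pos: [530.0, -49.6, 227.2]
tcp_rot: [178.6, -1.0, -168.2]
ft_force: [-0.4, 0.4, -0.1]
finger_gap: 85.1
```

```bash
python3 - <<'E'
from u import *
import cv2,pickle
s=sense();im=snapshot("wrist");pickle.dump(s,open("w1.pkl","wb"));print(s['tool_pos'],s['tcp_rot'],s['joint_pos'])
cv2.imwrite("pics/w1.png",im);cv2.imwrite("pics/w1c.png",cv2.resize(im[50:350,120:520],(800,600),interpolation=cv2.INTER_CUBIC))
E
```

```text
[529.96704509 -49.64703181 227.17622053] [ 178.56503643   -1.02264756 -168.24082063] [ -11.56931377   -2.21698302   91.54845878    0.91339174   92.17550376
 -113.29301669]
```

View pics/w1c.png

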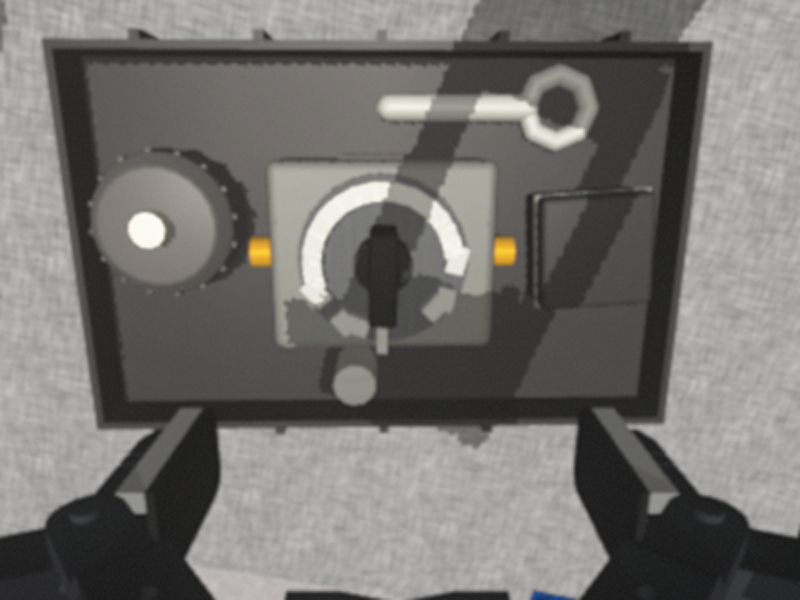

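Wrist crop: canister at left (150,230), knob bar (383,226)–(383,326), pointer tip (382,354). The canister-side notch is at about (326,309) and the other at about (452,281). The tray corners are also clear.

```bash
cat >>u.py <<'E'
from scipy.spatial.transform import Rotation as Ro
def tool(s): return Ro.from_euler('xyz',s['tcp_rot'],degrees=True).as_matrix()
def wray(s,uv,z):
    c=camera_params("wrist");M=c['tool_from_camera'];R=tool(s)
    d=R@M[:3,:3]@np.array([(uv[0]-c['cx'])/c['fx'],(uv[1]-c['cy'])/c['fy'],1]);o=R@M[:3,3]+s['tool_pos']
    return o+d*(z-o[2])/d[2]
E
python3 - <<'E'
from u import *
import pickle
s=pickle.load(open("w1.pkl","rb"))
W=lambda u,v,z:wray(s,(u/2+120,v/2+50),z)
C=np.array([W(45,42,40),W(711,45,40),W(661,422,40),W(100,427,40)])
K=np.array([[-120,-190],[-120,190],[120,190],[120,-190]])
def f(p):
    c,t=np.cos(p[2]),np.sin(p[2]);return (K@np.array([[c,-t],[t,c]]).T+p[:2]-C[:,:2]).ravel()
r=least_squares(f,[527,-55,.2]);print(r.x,np.degrees(r.x[2]),r.fun.round(1))
for nm,a in dict(hub84ring_top=(388,178,84),nose=(382,354,82),kt0=(383,226,130),kt1=(383,326,130),nL=(326,309,84),nR=(452,281,84),bayL=(362,340,84),bayR=(425,312,84),h1=(270,163,69),h2=(496,163,69),h3=(490,345,69),h4=(275,345,69)).items():
    p=W(*a);d=p[:2]-r.x[:2];R=np.array([[np.cos(r.x[2]),np.sin(r.x[2])],[-np.sin(r.x[2]),np.cos(r.x[2])]]);k=R@d
    print(nm,p.round(1),k.round(1),np.hypot(*k).round(1),np.arctan2(k[1],k[0]).round(3))
E
```

```text
[ 5.28818212e+02 -5.43600351e+01  2.02849374e-01] 11.62241300241204 [-1.4 -1.3 -1.3  0.6  0.9  1.9  1.9 -1.2]
hub84ring_top [482.9 -61.2  84. ] [-46.3   2.6] 46.4 3.087
nose [581.2 -44.7  82. ] [53.2 -1.1] 53.2 -0.02
kt0 [502.2 -60.2 130. ] [-27.2  -0.4] 27.2 -3.128
kt1 [549.9 -50.6 130. ] [21.4 -0.5] 21.5 -0.026
nL [560.4 -80.8  84. ] [ 25.6 -32.3] 41.2 -0.901
nR [530.7 -15.1  84. ] [ 9.8 38. ] 39.3 1.319
bayL [574.4 -57.6  84. ] [ 44.  -12.4] 45.7 -0.275
bayR [551.2 -26.   84. ] [27.6 23.3] 36.1 0.7
h1 [ 488.9 -125.8   69. ] [-53.5 -61.9] 81.8 -2.283
h2 [463.7  -4.   69. ] [-53.6  62.5] 82.3 2.28
h3 [567.6  18.7  69. ] [52.7 63.7] 82.7 0.88
h4 [ 592.6 -107.1   69. ] [ 51.8 -64.5] 82.8 -0.895
```

```bash
cat >>u.py <<'E'
def to(x,y,z,yaw):
    s=sense();R=tool(s);T=Ro.from_euler('xyz',[180,0,yaw],degrees=True).as_matrix()
    print('t',round(s['time'],2),'pos',s['tool_pos'].round(1),s['tcp_rot'].round(2),'gap',round(s['finger_gap'],1),'F',s['ft_force'].round(1),'M',s['wrist_torque'].round(2))
    print('shift',(R.T@(np.array([x,y,z])-s['tool_pos'])).round(1),'turn',Ro.from_matrix(R.T@T).as_rotvec().round(3))
E
python3 -c "
from u import *
to(528,-54.5,227,-169)"
```

```text
t 3.85 pos [529.8 -49.9 227.1] [ 178.57   -1.03 -168.25] gap 84.9 F [-0.1  0.6 -0.6] M [ 0.01 -0.02 -0.01]
shift [ 2.7 -4.1  0.1] turn [ 0.025 -0.018  0.013]
```

>>> servo_tool(
  motion=[
    [50, 2.7, -4, 0, 0.025, -0.018, 0.013],
    [50, 0, 0, 25, 0, 0, 0],
    [50, 0, 0, 25, 0, 0, 0],
    [50, 0, 0, 25, 0, 0, 0],
    [50, 0, 0, 10, 0, 0, 0],
    [50, 0, 0, 0, 0, 0, 0],
  ],
)

```text
time: 4.45
tool_pos: [526.4, -59.8, 141.1]
tcp_rot: [-179.8, 0.2, -170.1]
ft_force: [-0.8, -0.2, -0.6]
finger_gap: 49.7
```

```bash
python3 -c "
from u import *
to(528,-54.5,97,-169)"
```

```text
t 4.45 pos [526.4 -59.8 141.1] [-179.83    0.19 -170.09] gap 49.7 F [-0.8 -0.2 -0.6] M [ 0.05 -0.02 -0.03]
shift [-2.3  5.1 44.1] turn [-0.003  0.003 -0.019]
```

>>> servo_tool(
  motion=[
    [50, -2.3, 5, 10, -0.003, 0.003, -0.019],
    [50, 0, 0, 0, 0, 0, 0],
    [50, 0, 0, 15, 0, 0, 0],
    [50, 0, 0, 14, 0, 0, 0],
    [50, 0, 0, 0, 0, 0, 0],
  ],
)

```text
time: 4.95
tool_pos: [530.2, -55.1, 102.8]
tcp_rot: [-179.9, 0.3, -169.0]
ft_force: [-0.5, 0.2, -0.0]
finger_gap: 50.1
```

```bash
python3 -c "
from u import *
to(528,-54.5,97,-169)"
```

```text
t 4.95 pos [530.2 -55.1 102.8] [-179.89    0.29 -169.03] gap 50.1 F [-0.5  0.2 -0. ] M [ 0.02 -0.01  0.01]
shift [2.1 1.  5.8] turn [-0.002  0.005 -0.001]
```

>>> servo_tool(
  motion=[
    [24, 2, 1, 6, 0, 0.005, 0],
    [24, 0, 0, 0, 0, 0, 0],
    [18, 0, 0, 0, 0, 0, 0],
    [10, 0, 0, 0, 0, 0, 0],
    [6, 0, 0, 0, 0, 0, 0],
    [6, 0, 0, 0, 0, 0, 0],
    [6, 0, 0, 0, 0, 0, 0],
  ],
  force=40,
)

```text
time: 5.65
tool_pos: [528.5, -54.5, 97.2]
tcp_rot: [-179.9, 0.0, -169.0]
ft_force: [-0.4, -0.6, 0.1]
finger_gap: 6.0
```

```bash
python3 -c "
from u import *
to(528,-54.5,97,-169)"
```

```text
t 5.65 pos [528.5 -54.5  97.2] [-1.7986e+02  3.0000e-02 -1.6903e+02] gap 6.0 F [-0.4 -0.6  0.1] M [-0.03 -0.02  0.01]
shift [0.5 0.1 0.2] turn [-0.002  0.001 -0.001]
```

The gap reached 6 mm where the bar is 14 mm, so the fingers may not be on it. I'll look.

```bash
python3 - <<'E'
from u import *
import cv2
a=snapshot("wrist");b=snapshot("side")
a=cv2.resize(a[100:400,170:470],(600,600),interpolation=cv2.INTER_CUBIC)
cv2.imwrite("pics/w2.png",a)
b=cv2.resize(b[150:250,290:370],(480,600),interpolation=cv2.INTER_CUBIC)
cv2.imwrite("pics/s2.png",np.hstack([cv2.resize(a,(400,400)),cv2.resize(b,(320,400))]))
E
```

```text
(no output)
```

View pics/s2.png

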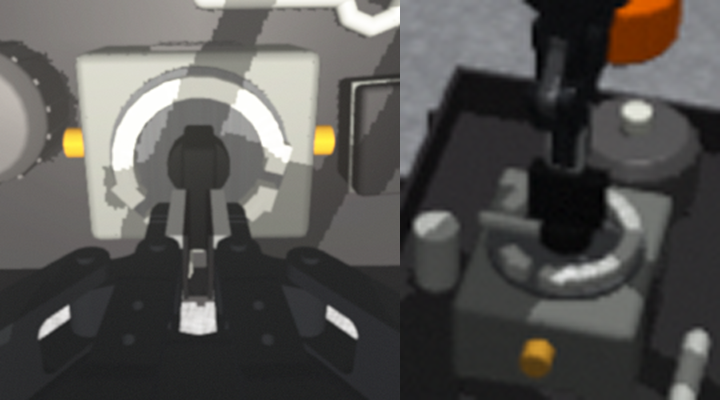

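The side view shows the fingers around the black bar, despite the reading. I'll command fully closed and see where they stop.

>>> servo_tool(
  motion=[
    [0, 0, 0, 0, 0, 0, 0],
    [0, 0, 0, 0, 0, 0, 0],
    [0, 0, 0, 0, 0, 0, 0],
  ],
  force=40,
)

```text
time: 6.05
tool_pos: [528.5, -54.5, 97.2]
tcp_rot: [-179.9, 0.0, -169.0]
ft_force: [0.4, -0.8, -0.1]
finger_gap: 0.4
```

>>> servo_tool(
  motion=[
    [0, 0, 0, -2, 0, 0, 0],
    [0, 0, 0, -2, 0, 0, 0],
    [0, 0, 0, -2, 0, 0, 0],
    [0, 0, 0, 0, 0, 0, 0],
  ],
)

```text
time: 6.45
tool_pos: [528.5, -54.5, 103.7]
tcp_rot: [-179.9, 0.0, -169.0]
ft_force: [0.4, -0.3, -0.2]
finger_gap: -0.2
```

```bash
python3 - <<'E'
from u import *
import cv2
to(528,-54.5,97,-169)
a=snapshot("wrist");b=snapshot("side")
a=cv2.resize(a[160:340,240:400],(480,540),interpolation=cv2.INTER_CUBIC)
b=cv2.resize(b[160:230,300:340],(309,540),interpolation=cv2.INTER_CUBIC)
cv2.imwrite("pics/s3.png",np.hstack([a,b]))
E
```

```text
t 6.45 pos [528.5 -54.5 103.7] [-1.7986e+02  4.0000e-02 -1.6903e+02] gap -0.2 F [ 0.4 -0.3 -0.2] M [-0.03  0.   -0.02]
shift [0.5 0.1 6.7] turn [-0.002  0.001 -0.   ]
```

View pics/s3.png

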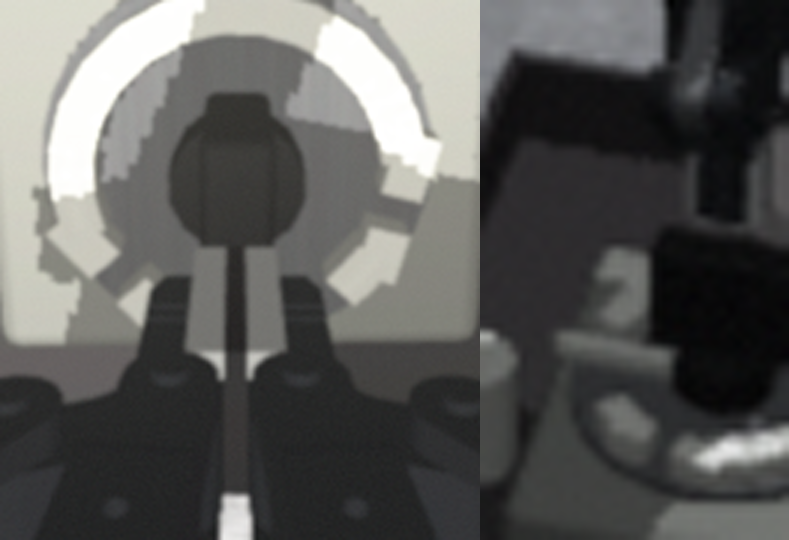

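The fingers are shut above the knob. In the side view the tips are at about z≈141 while TCP reads 104, and the wrist view agrees, so the real tips are about 38 mm behind the reported TCP. I'll open, descend about 40 mm further in guarded steps, and close again.

>>> servo_tool(
  motion=[
    [40, 0.5, 0, -4, 0, 0, 0],
    [40, 0, 0, 0, 0, 0, 0],
    [40, 0, 0, 0, 0, 0, 0],
    [40, 0, 0, 10, 0, 0, 0],
    [40, 0, 0, 10, 0, 0, 0],
    [40, 0, 0, 5, 0, 0, 0],
    [40, 0, 0, 0, 0, 0, 0],
  ],
)

```text
time: 7.25
tool_pos: [527.1, -54.5, 79.6]
tcp_rot: [-179.9, -0.1, -169.0]
ft_force: [-0.3, 0.4, 0.2]
finger_gap: 39.8
```

```bash
python3 -c "
from u import *
to(528,-54.5,62,-169)"
```

```text
t 7.25 pos [527.1 -54.5  79.6] [-1.7990e+02 -5.0000e-02 -1.6903e+02] gap 39.8 F [-0.3  0.4  0.2] M [-0.01  0.02 -0.02]
shift [-0.9 -0.1 17.6] turn [-0.002 -0.001 -0.001]
```

>>> servo_tool(
  motion=[
    [40, -0.5, 0, 8, 0, 0, 0],
    [40, 0, 0, 6, 0, 0, 0],
    [40, 0, 0, 3, 0, 0, 0],
    [40, 0, 0, 0, 0, 0, 0],
    [22, 0, 0, 0, 0, 0, 0],
    [16, 0, 0, 0, 0, 0, 0],
    [10, 0, 0, 0, 0, 0, 0],
    [5, 0, 0, 0, 0, 0, 0],
    [5, 0, 0, 0, 0, 0, 0],
  ],
  force=40,
)

```text
time: 8.15
tool_pos: [527.3, -54.5, 60.7]
tcp_rot: [-179.9, -0.1, -169.0]
ft_force: [0.4, -0.4, -1.5]
finger_gap: 13.4
```

```bash
python3 -c "
from u import *
to(528,-54.5,62,-169)"
```

```text
t 8.15 pos [527.3 -54.5  60.7] [-1.7991e+02 -1.0000e-01 -1.6904e+02] gap 13.4 F [ 0.4 -0.4 -1.5] M [ 0.03 -0.07 -0.03]
shift [-0.7 -0.2 -1.3] turn [-0.002 -0.002 -0.001]
```

Gripped at 13.4 mm. Next: lift slowly.

>>> servo_tool(
  motion=[
    [5, 0, 0, -2, 0, 0, 0],
    [5, 0, 0, -2, 0, 0, 0],
    [5, 0, 0, -2, 0, 0, 0],
    [5, 0, 0, -2, 0, 0, 0],
    [5, 0, 0, -2, 0, 0, 0],
    [5, 0, 0, -2, 0, 0, 0],
    [5, 0, 0, 0, 0, 0, 0],
  ],
)

```text
time: 8.85
tool_pos: [527.2, -54.4, 71.2]
tcp_rot: [-179.9, -0.1, -169.0]
ft_force: [5.6, -0.9, -9.6]
finger_gap: 13.4
```

```bash
python3 -c "
from u import *
to(527.3,-54.5,72.7,-169)"
```

```text
t 8.85 pos [527.2 -54.4  71.2] [-1.7992e+02 -1.1000e-01 -1.6904e+02] gap 13.4 F [ 5.6 -0.9 -9.6] M [-0.12 -0.87 -0.03]
shift [-0.1 -0.1 -1.5] turn [-0.001 -0.002 -0.001]
```

>>> servo_tool(
  motion=[
    [5, -0.8, 0, -2, 0, 0, 0],
    [5, 0, 0, 0, 0, 0, 0],
    [5, 0, 0, 0, 0, 0, 0.06],
    [5, 0, 0, 0, 0, 0, 0.06],
    [5, 0, 0, 0, 0, 0, 0.06],
    [5, 0, 0, 0, 0, 0, 0],
  ],
)

```text
time: 9.45
tool_pos: [527.1, -54.3, 72.1]
tcp_rot: [-179.9, -0.2, -179.7]
ft_force: [5.1, -0.8, -11.3]
finger_gap: 13.3
```

```bash
python3 -c "
from u import *
to(528,-54.5,72.7,-169)"
```

```text
t 9.45 pos [527.1 -54.3  72.1] [-179.91   -0.21 -179.72] gap 13.3 F [  5.1  -0.8 -11.3] M [-0.27 -0.81 -0.05]
shift [-0.9 -0.2 -0.6] turn [-0.001 -0.004 -0.187]
```

>>> servo_tool(
  motion=[
    [5, 0, 0, 0, 0, 0, 0.1],
    [5, 0, 0, 0, 0, 0, 0.1],
    [5, 0, 0, 0, 0, 0, 0.1],
    [5, 0, 0, 0, 0, 0, 0.1],
    [5, 0, 0, 0, 0, 0, 0.1],
    [5, 0, 0, 0, 0, 0, 0.06],
    [5, 0, 0, 0, 0, 0, 0],
  ],
)

```text
time: 10.15
tool_pos: [527.2, -54.1, 71.7]
tcp_rot: [-179.8, -0.1, 147.7]
ft_force: [3.3, -1.4, -10.5]
finger_gap: 13.2
```

```bash
python3 -c "
from u import *
to(528,-54.5,72.7,-169)"
```

```text
t 10.15 pos [527.2 -54.1  71.7] [-1.7983e+02 -1.4000e-01  1.4771e+02] gap 13.2 F [  3.3  -1.4 -10.5] M [-0.25 -0.77 -0.08]
shift [-0.9  0.1 -1. ] turn [-0.002 -0.003 -0.756]
```

>>> servo_tool(
  motion=[
    [5, 0, 0, 1, 0, 0, 0],
    [5, 0, 0, 1, 0, 0, 0],
    [5, 0, 0, 0, 0, 0, 0],
  ],
)

```text
time: 10.45
tool_pos: [527.2, -54.1, 69.6]
tcp_rot: [-179.8, -0.1, 148.1]
ft_force: [3.0, -1.7, -9.6]
finger_gap: 13.5
```

>>> servo_tool(
  motion=[
    [5, 0, 0, 0.7, 0, 0, 0],
    [5, 0, 0, 0, 0, 0, 0],
  ],
)

```text
time: 10.65
tool_pos: [527.2, -54.2, 68.9]
tcp_rot: [-179.8, -0.1, 148.2]
ft_force: [4.5, -1.6, -9.4]
finger_gap: 12.8
```

>>> servo_tool(
  motion=[
    [5, 0, 0, 0.7, 0, 0, 0],
    [5, 0, 0, 0, 0, 0, 0],
  ],
)

```text
time: 10.85
tool_pos: [527.2, -54.1, 68.6]
tcp_rot: [-179.8, -0.1, 148.2]
ft_force: [2.6, -1.3, -8.5]
finger_gap: 13.4
```

>>> servo_tool(
  motion=[
    [5, 0, 0, 0.7, 0, 0, 0],
    [5, 0, 0, 0, 0, 0, 0],
  ],
)

```text
time: 11.05
tool_pos: [527.3, -54.1, 68.6]
tcp_rot: [-179.8, -0.1, 148.2]
ft_force: [1.6, -0.7, -7.1]
finger_gap: 13.1
```

>>> servo_tool(
  motion=[
    [5, 0, 0, 0.6, 0, 0, 0],
    [5, 0, 0, 0, 0, 0, 0],
  ],
)

```text
time: 11.25
tool_pos: [527.3, -54.1, 68.5]
tcp_rot: [-179.8, -0.1, 148.2]
ft_force: [1.2, -0.5, -4.2]
finger_gap: 13.2
```

On the land at z≈68.5. I'll sweep towards the notch, feeling Fz and z.

>>> servo_tool(
  motion=[
    [5, 0, 0, 0.3, 0, 0, 0.03],
    [5, 0, 0, 0, 0, 0, 0],
  ],
)

```text
time: 11.45
tool_pos: [527.3, -54.1, 68.2]
tcp_rot: [-179.8, -0.1, 146.3]
ft_force: [1.0, -0.7, -5.8]
finger_gap: 13.3
```

>>> servo_tool(
  motion=[
    [5, 0, 0, 0.3, 0, 0, 0.03],
    [5, 0, 0, 0, 0, 0, 0],
  ],
)

```text
time: 11.65
tool_pos: [527.3, -54.1, 67.3]
tcp_rot: [-179.8, -0.1, 144.6]
ft_force: [2.7, -1.0, -10.0]
finger_gap: 13.2
```

>>> servo_tool(
  motion=[
    [5, 0, 0, 0.3, 0, 0, 0.03],
    [5, 0, 0, 0, 0, 0, 0],
  ],
)

```text
time: 11.85
tool_pos: [527.3, -54.1, 66.3]
tcp_rot: [-179.8, -0.1, 142.9]
ft_force: [2.4, -1.3, -8.5]
finger_gap: 13.5
```

The pointer has dropped below the land between −0.80 and −0.85 rad with full spring load back. That is the notch. Lowering gently.

>>> servo_tool(
  motion=[
    [5, 0, 0, 1, 0, 0, 0],
    [5, 0, 0, 0, 0, 0, 0],
  ],
)

```text
time: 12.05
tool_pos: [527.3, -54.2, 64.9]
tcp_rot: [-179.8, -0.1, 143.0]
ft_force: [2.5, -1.9, -7.0]
finger_gap: 13.1
```

>>> servo_tool(
  motion=[
    [5, 0, 0, 1, 0, 0, 0],
    [5, 0, 0, 1, 0, 0, 0],
    [5, 0, 0, 0, 0, 0, 0],
  ],
)

```text
time: 12.35
tool_pos: [527.3, -54.1, 62.9]
tcp_rot: [-179.8, -0.1, 143.0]
ft_force: [2.1, -0.9, -6.8]
finger_gap: 13.0
```

```bash
python3 -c "
from u import *
to(528,-54.5,60.7,-169)"
```

```text
t 12.35 pos [527.3 -54.1  62.9] [-1.7983e+02 -1.1000e-01  1.4304e+02] gap 13.0 F [ 2.1 -0.9 -6.8] M [-0.11 -0.45 -0.02]
shift [-0.8  0.1  2.2] turn [-0.002 -0.003 -0.837]
```

>>> servo_tool(
  motion=[
    [5, 0, 0, 1, 0, 0, 0],
    [5, 0, 0, 0.7, 0, 0, 0],
    [5, 0, 0, 0, 0, 0, 0],
  ],
)

```text
time: 12.65
tool_pos: [527.3, -54.1, 61.3]
tcp_rot: [-179.8, -0.1, 143.1]
ft_force: [1.9, -0.7, -7.2]
finger_gap: 13.4
```

>>> servo_tool(
  motion=[
    [18, 0, 0, 0, 0, 0, 0],
    [25, 0, 0, 0, 0, 0, 0],
    [40, 0, 0, 0, 0, 0, 0],
    [40, 0, 0, 0, 0, 0, 0],
    [40, 0, 0, -10, 0, 0, 0],
    [40, 0, 0, -30, 0, 0, 0],
    [40, 0, 0, -40, 0, 0, 0],
    [40, 0, 0, -40, 0, 0, 0],
    [40, 0, 0, -40, 0, 0, 0],
    [40, 0, 0, 0, 0, 0, 0],
  ],
)

```text
time: 13.65
tool_pos: [527.5, -53.5, 233.0]
tcp_rot: [-179.9, -0.0, 143.1]
ft_force: [0.8, -0.6, 0.3]
finger_gap: 39.6
```

```bash
python3 - <<'E'
from u import *
import cv2
to(528,-54.5,200,140)
a=snapshot("wrist");b=snapshot("side")
cv2.imwrite("pics/f.png",np.hstack([cv2.resize(a[70:270,220:420],(450,450),interpolation=cv2.INTER_CUBIC),cv2.resize(b[170:230,300:346],(345,450),interpolation=cv2.INTER_CUBIC)]))
E
```

```text
t 13.65 pos [527.5 -53.5 233. ] [-1.7990e+02 -3.0000e-02  1.4308e+02] gap 39.6 F [ 0.8 -0.6  0.3] M [ 0.02 -0.02  0.02]
shift [-1.1 -0.5 33. ] turn [-0.002 -0.001  0.054]
```

View pics/f.png

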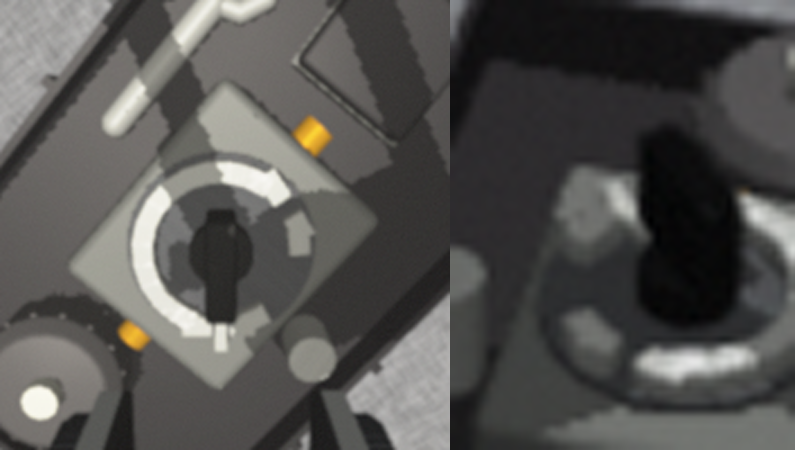

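The pointer (crop 220,335) sits between the ring's land end and the short land segment, in the notch on the canister's side. The knob is released and the loose things look unmoved.

```bash
python3 -c "
from bench import *
print(hand_in())"
```

```text
the job is handed in; nothing more can be done
None
```

The selector is in the narrow notch on the kit's -y side, where the dark ribbed canister stands, and I handed the job in at about 13.7 s of the 51 s.

**What I did:** I pulled the knob up about 11 mm in the parking bay and turned it to -0.77 rad. I then set the pointer lightly on the land and swept until it fell into the notch at about -0.82 to -0.85 rad. After lowering it with only the spring's load, I let go and backed off.

**Last checks:**
- **Depth:** just before release the gripper was 0.6 mm above the height at which it first gripped the knob, when it was fully down. I couldn't measure the knob after letting go.
- **Pointer:** the last wrist picture shows it lying in the notch on the canister's side.
- **Loose things:** the canister, tow eye, socket and case looked unmoved. I judged this by eye.
- **Forces:** outside forces on the tool were about zero at the end. Readings at the end of each move never passed about 12 N, though contact between pointer and ring isn't measured directly.

**What disagreed:**
- **Failed first grasp:** the real fingertips are about 38 mm further back than the reported tool point. The fingers first shut on empty air above the knob, which I saw in the pictures and corrected.
- **Sideways pull:** the tool felt about 5 N sideways while the knob was lifted, because the grip was roughly 1 mm off the knob's axis. A small correcting shift did not remove it, but it faded on the land.

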